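# Load the battery pack into the rearing-shelf climate station

### The arm

A 6-joint arm with a two-finger parallel gripper is mounted at the origin on a cart in front of the work surface, level with it; the furniture and walls round the work are solid. World frame = base frame: x ahead of the robot, y to its left, z up, the work surface at z = 0. Lengths are in mm, angles in rad, forces in N, time in s.
With the tool pointing down it reaches from about 375 to 975 mm from the base axis. Payload 3.8 kg.
Tool frame: the origin (TCP) lies on the centre line of the jaws, within the pads' length; the fingertips stand ahead of it and the grasp point (between the pads) is the TCP (robot.tips_ahead is the z of the fingertips in the tool frame, in mm); z points along the fingers, y is the direction in which the jaws open and shut (so a half turn about z gives the same grasp; the last joint's range is limited). The gripper opens to 85 mm and grips with 20 to 120 N. Pads are 22 mm wide; open, the fingers measure 114 mm over their backs; the gripper's body (76 mm by 85 mm) begins 54 mm behind the grasp point. The pads swing forward as they close: fully open they stand 13 mm farther back than shut.
Start: joints at [-1.158, 0.264, 1.604, -0, 1.274, -0.037], TCP at [293.474, -607.858, 250.28] pointing down, gripper open.
Joint ranges: [-2.63, 2.63], [-0.94, 2.18], [0.31, 2.57], [-1.31, 4.45], [0, 2.66], [-2.55, 2.55]. Speed limits (rad/s): [2.57, 2.57, 3.14, 3.14, 3.14, 3.14].

### API

Orientations are given as a unit quaternion [x, y, z, w].
In Python, from plant import robot, imaging, models gives the robot as it stands. Calls block until the motion is done:
- robot.reach(position, orientation): joint-space move of the TCP to a pose.
- robot.move_linear(position, frame=None, speed=150): straight line of the TCP; frame=None keeps the orientation; speed is the mean speed in mm/s.
- robot.set_joints(angles): joint-space move.
- robot.ungrasp() and robot.grasp(): open the fingers fully, or close them until they stop; the grip force is fixed at half the most.
- robot.wait(seconds).
- robot.inverse_kinematics(position, orientation): joint angles nearest the present ones, or None.
- robot.sense(): the state.
- imaging.capture(name): name is "side" or "top"; returns a dict with "pixels" (400x640x3 uint8, blue, green, red), "fx", "fy", "cx", "cy" (pixels), "k1" (the pictures are not rectified: a ray, as slopes to the right and down, at radius r is drawn at 1 + k1 r^2 times it, then the intrinsics apply), "eye" and "orientation" of the camera in the world. Camera axes: x right, y down, z forward; pixel columns grow to the right and rows downward; lengths in mm; the calibration is good to about 2 mm. A picture is of the moment at which its call begins. There is no depth.
A pose or a line that the arm cannot do raises robot.MotionError and nothing moves.
- robot.finish_job(): hands the job in, once; it reports no verdict.
Trained networks look in a picture, given as the dict that the camera call returned (one of the last four; its "shot" number tells which), for a name from the list of things; names that differ only in an ending like _2 or _b are one class to them, and where a whole thing is asked for, a point or a joint stands for the part that bears it (a point fixed in the world has none). Each returns a list of dicts, best first, with "score" (0 to 1); they miss things now and then, are a little off and sometimes report something else, mostly with a low value. They report only what shows in the picture. A call takes as long as a camera call. They do not tell look-alikes from the thing itself.
- models.silhouettes(picture, thing): "pixels" (400x640 bool, what is visible of it).
- models.place_of(picture, thing): "xyz" ([x, y, z] in mm, in world coordinates, good to about 4 mm: a listed point, or the origin of a listed thing).
The state is a dict: "time_s": time; "q": joint angles; "qvel": joint speeds; "joint_efforts": joint torques, N m; "tcp_pos": TCP position; "tool_rot": TCP orientation; "wrist_force": force on the tool from outside, world axes, zero at the start; "moment": the same for the moment, N m; "opening": finger opening in mm.
Only numpy, scipy, OpenCV 4.12 (cv2) and the standard library are available. Lean on these libraries where they do the work, as an engineer would, in place of code of your own. Each camera call takes 0.05 s, during which the arm holds its last target.

### The job

Pick up the yellow battery pack and set it all the way into the pocket in the sloped face of the grey climate station, then swing the red locking lever down flat over it, and last close the white cover and press it until its catch snaps. Leave the other things on the table where they stand.

Things in the scene. Friction and masses are not known exactly. Their poses are not given: they have to be found in the camera images.
- battery: Loose yellow battery pack with a black upper band, 72 (own x) x 44 (own y) x 66 mm high, about 0.25 kg, standing on the table. Origin: centre of its underside, z up. It is alike both ways round (half turn about z); grip it across the 44 mm. In the pocket its long side runs up the slope.
- station: Climate station: fixed dark grey wedge, 166 x 150 mm, with a light grey face sloping 25 degrees, low side towards the robot. Origin: under its middle, on the table. It carries the pocket, lever and cover.
- socket: Frame of the battery pocket in the face. Origin: centre of its floor; z square to the face, leaning 25 degrees from vertical towards the robot; x up the slope; y level. Pocket 78 (x) x 50 (y) mm, 22 mm deep, 3 mm chamfer; the face lies at z = 22 mm and spans x -86..80, y -72..72 mm. A seated pack's origin is at this origin, long side along x, top at z = 66 mm.
- lever (a joint): Angle of the red locking lever (rad): 0 shut, lying parallel to the sloped face over the seated pack with its underside 2 mm above it; about 1.57 standing square to the face; at the start it leans open towards the robot at 1.65 to 1.9. Stays where it is left (light friction). Its rotation axis is parallel to the socket's y.
- lever_hinge (a point): Hinge axis of the lever, at socket frame (-54, 0, 72) mm, on the low side of the pocket between two steel posts (y +-23 mm, up to z = 76 mm).
- lever_pad (a point): Ribbed thumb pad at the lever's free end, on its outer side (the upper side when shut): 75 mm from the hinge along the lever and 6 mm out from it. The lever is 84 mm long, 28 mm wide, 8 mm thick; when shut the pad is at socket frame (21, 0, 78) mm.
- cover (a joint): Angle of the white cover (rad): 0 fully shut (snapped); about 0.08 where it rests on its catch, which then takes about 4 to 9 N at the pad to pass; starts wide open at 1.6 to 1.8. Stiff hinge, stays where it is left. Its rotation axis is parallel to the socket's y.
- cover_hinge (a point): Hinge axis of the cover, at socket frame (78, 0, 24) mm, along the high edge of the face.
- cover_pad (a point): Middle of the blue stripe on the cover's outer face: 130 mm from the hinge along the cover, 69 mm out from the hinge plane. The cover is a hollow box 160 mm from hinge to free edge (blue lip 10 mm beyond), 140 mm wide, 69 mm deep. Shut, the pad is at socket (-52, 0, 93) mm; open, the free edge stands up and the outer face looks away from the robot.
- jar: Bystander: clear rearing cup with dark substrate, 102 mm across, 73 mm high, origin under its centre. Leave alone.
- label_roll: Bystander: roll of blank labels, 55 mm across, 25 mm high, origin under its centre. Leave alone.
- canister: Bystander: square clear canister with a brown lid, 68x58x113 mm, standing on the scale at the left, origin under its centre. Leave alone.
Not all that is in view belongs to the job. Several things look just like the battery: the one meant starts farthest to the robot's right.

How it is judged (in metres and radians):
On the way, in this order (a step that is already met when the one before it is completed fails the run):
1. the battery pack is fully home in the pocket (distance between battery and socket below 0.006 m and z of battery in the frame of socket below 0.004 m and angle between the z axis of battery and the z axis of socket, either way round below 0.08 rad), for 0.2 s.
2. with the pack home, the lever is swung shut, the cover still open (all of step 1 and value of joint lever below 0.06 rad and value of joint cover above 0.2 rad), for 0.1 s.
3. the cover is snapped shut over them (all of step 1 and value of joint lever below 0.06 rad and value of joint cover below 0.035 rad), for 0.2 s.
At the end, for the whole second after the job is handed in: The battery pack rests on the pocket's floor (origin within 6 mm of the pocket's, less than 4 mm up, square within 0.08 rad), the lever is shut (under 0.06 rad) and the cover is snapped shut (under 0.035 rad) (all of step 3 and linear speed of battery below 0.02 m/s); the robot touches nothing.
It fails at once if a bystander (rearing cup, label roll or canister) is shifted by more than 4 cm (distance of any of jar, label_roll, canister from where it was at the start of the episode above 0.04 m).
It also fails if it takes over 58 s, if anything falls off the work surface, if the arm or the gripper's body presses on something with over 40 N, if the wrist force passes 120 N, or if a joint passes its speed limit or range.

## Working session

There is one attempt and no reset: what is moved stays moved. The work goes in short steps, each a Python script; the robot and the scene stay as the last script left them, time stands still between calls to the robot, and variables do not carry over. Pictures are saved under pics/ and viewed, and the job is handed in when it is done.

```bash
ls; mkdir -p pics
python3 - <<'E'
from plant import robot, imaging, models
import cv2
s=robot.sense();print(s, robot.tips_ahead)
for n in("side","top"):
    p=imaging.capture(n);cv2.imwrite(f"pics/a_{n}.png",p["pixels"])
    print({k:v for k,v in p.items() if k!="pixels"})
    for t in["battery","station","socket","lever_hinge","lever_pad","cover_hinge","cover_pad","jar","label_roll","canister"]:
        try: print(n,t,[(d["xyz"],round(d["score"],2)) for d in models.place_of(p,t)])
        except Exception as e: print(t,e)
print(robot.sense()["time_s"])
E
```

```text
pics
{'time_s': 0.0, 'q': array([-1.15791708e+00,  2.64744999e-01,  1.60541238e+00, -2.56700434e-05,
        1.27372383e+00, -3.68992594e-02]), 'qvel': array([ 4.76081226e-04, -1.38568198e-03, -1.65670053e-04,  1.18240629e-03,
       -3.02148907e-05,  1.69404915e-04]), 'joint_efforts': array([-4.14873784e-04, -5.15111017e+01, -3.67312896e+01,  1.97238330e-05,
        1.28268194e-02,  4.46629315e-05]), 'tcp_pos': array([ 293.17127034, -607.21494516,  248.94677129]), 'tool_rot': array([ 9.74817330e-01,  2.23001937e-01, -2.25900587e-04, -1.12182619e-03]), 'wrist_force': array([ 0.00789444, -0.06465792, -0.17414766]), 'moment': array([-0.02548466,  0.00329334,  0.02227018]), 'opening': 85.36855414862595} 19.0
{'fx': 365.56882572523625, 'fy': 365.56882572523625, 'cx': 321.94525849112387, 'cy': 201.69311238712416, 'k1': -0.05970692820607086, 'eye': array([ 10.20588067, 610.58211032, 607.62209965]), 'orientation': array([-0.33816468,  0.80664274, -0.44678545,  0.188029  ]), 'shot': 1}
side battery [([375.1, -156.9, 0.9], 0.87), ([458.3, -274.3, -2.8], 0.77), ([553.8, -181.5, 1.2], 0.74)]
si
[... 634 characters left out ...]
87, 1095.68908358]), 'orientation': array([ 0.70910309, -0.70318767,  0.02614776, -0.04490219]), 'shot': 2}
top battery [([552.5, -186.5, -1.6], 0.93), ([373.1, -159.5, 2.4], 0.74), ([463.7, -277.6, 2.6], 0.71)]
top station [([561.5, 76.4, -1.1], 0.64)]
top socket [([565.7, 75.6, 48.2], 0.6)]
top lever_hinge [([714.5, -219.1, 2.5], 0.67), ([492.6, 46.0, 88.9], 0.61)]
top lever_pad [([452.0, 31.1, 153.5], 0.66), ([712.2, -221.4, 4.8], 0.27)]
top cover_hinge [([622.7, 98.5, 96.7], 0.65), ([566.2, 76.1, 47.6], 0.57)]
top cover_pad [([650.9, 113.5, 247.1], 0.81)]
top jar []
top label_roll [([688.3, -106.2, 2.3], 0.66), ([411.1, 426.3, 30.4], 0.46)]
top canister [([411.9, 425.8, 26.6], 0.66)]
1.1
```

View pics/a_side.png

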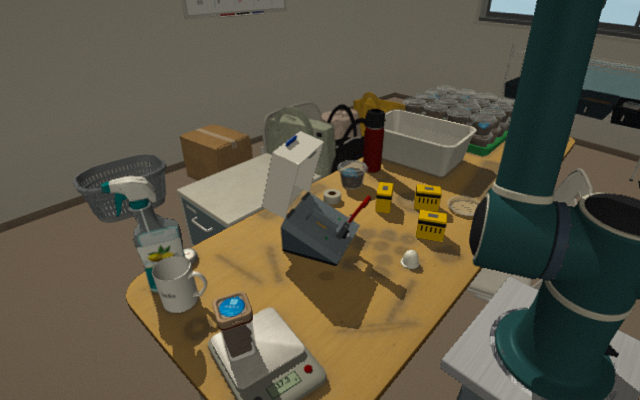

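View pics/a_top.png

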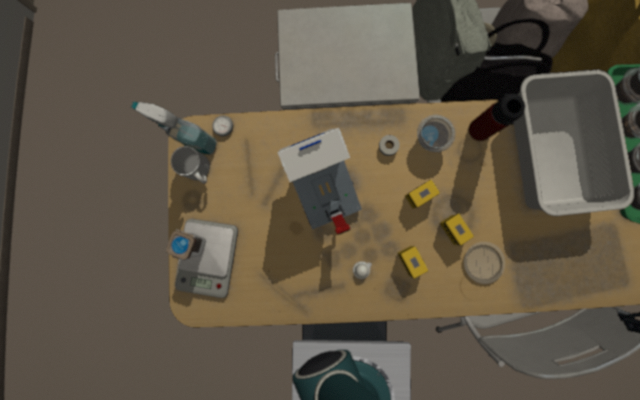

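The top view shows three yellow packs, at px (424,193), (459,230) and (415,262). The rightmost in y is at (459,230), about (461,-276). The station is at (325,190), with the lever open towards the robot and the cover upright. Next I'll fit the poses.

```bash
cat > h.py <<'E'
from plant import robot, imaging, models
import numpy as np, cv2
from scipy.spatial.transform import Rotation as R
from scipy.optimize import least_squares, minimize
def proj(p,X):
    X=np.atleast_2d(X); c=R.from_quat(p["orientation"]).inv().apply(X-p["eye"])
    s=c[:,:2]/c[:,2:]; r2=(s**2).sum(1,keepdims=True); s=s*(1+p["k1"]*r2)
    return s*[p["fx"],p["fy"]]+[p["cx"],p["cy"]]
def Rs(yaw): # socket rotation
    return R.from_euler('z',yaw)*R.from_euler('y',-25,degrees=True)
def box(lo,hi): return np.array([[x,y,z] for x in(lo[0],hi[0]) for y in(lo[1],hi[1]) for z in(lo[2],hi[2])],float)
def leverpt(th,a,o): # along a, out o, in socket frame
    return np.array([-54+a*np.cos(th)-o*np.sin(th),0,72+a*np.sin(th)+o*np.cos(th)])
def coverpt(th,a,o):
    return np.array([78-a*np.cos(th)+o*np.sin(th),0,24+a*np.sin(th)+o*np.cos(th)])
def draw(im,p,pts,col):
    h=cv2.convexHull(proj(p,pts).astype(np.float32)); cv2.polylines(im,[np.round(h*16).astype(int)],True,col,1,cv2.LINE_AA,4)
E
cat > m.py <<'E'
from h import *
import pickle
obs=[];bat=[]
for k in range(3):
  for n in("side","top"):
    p=imaging.capture(n)
    for t in["socket","lever_hinge","lever_pad","cover_hinge","cover_pad","station"]:
        for d in models.place_of(p,t)[:2]: obs.append((n,t,d["xyz"],d["score"]))
    for d in models.silhouettes(p,"battery"): bat.append((n,p,d["pixels"],d["score"]))
    for d in models.place_of(p,"battery"): print(n,np.round(d["xyz"],1))
pickle.dump((obs,bat),open("m.pkl","wb"))
def model(v):
    r=Rs(v[3]);c=np.array(v[:3])
    q={"socket":np.zeros(3),"lever_hinge":[-54,0,72],"lever_pad":leverpt(v[4],75,6),"cover_hinge":[78,0,24],"cover_pad":coverpt(v[5],130,69)}
    return {k:r.apply(x)+c for k,x in q.items()}
def res(v):
    m=model(v); return np.concatenate([(m[t]-np.array(x)) for n,t,x,s in obs if t in m])
f=least_squares(res,[564,74,47,.4,1.75,1.7],loss="soft_l1",f_scale=4)
print(f.x); m=model(f.x)
for n,t,x,s in obs:
    if t in m: print(n,t,np.round(np.array(x)-m[t],1),round(s,2))
    else: print(n,t,x)
np.save("st.npy",f.x)
# battery
tgt=[b for b in bat]
def bb(v): return R.from_euler('z',v[2]).apply(box([-36,-22,0],[36,22,66]))+[v[0],v[1],0]
sel=[]
for n,p,mk,s in bat:
    c=proj(p,[462,-276,33])[0]; ys,xs=np.nonzero(mk); 
    print(n,s,mk.sum(),xs.mean(),ys.mean(),c)
    if np.hypot(xs.mean()-c[0],ys.mean()-c[1])<12 : sel.append((p,mk))
def cost(v):
    t=0
    for p,mk in sel:
        S=4;a=np.zeros((400*S,640*S),np.uint8)
        cv2.fillConvexPoly(a,np.round((cv2.convexHull(proj(p,bb(v)).astype(np.float32))+.5)*S*16-8).astype(int),255,shift=4)
        a=cv2.resize(a,(640,400),interpolation=cv2.INTER_AREA)/255.
        t+=np.abs(a-mk).sum()/max(1,mk.sum())
    return t/len(sel)
best=min((minimize(cost,[462,-276,y],method="Nelder-Mead",options=dict(initial_simplex=[[462,-276,y],[468,-276,y],[462,-270,y],[462,-276,y+.3]])) for y in np.arange(-1.5,1.6,.5)),key=lambda r:r.fun)
print(best.x,best.fun,len(sel)); np.save("bat.npy",best.x)
for n in("side","top"):
    p=imaging.capture(n); K=3
    im=p["pixels"].copy()
    big=cv2.resize(im,None,fx=K,fy=K,interpolation=cv2.INTER_CUBIC)
    P=dict(p); P["fx"]*=K;P["fy"]*=K;P["cx"]=p["cx"]*K+1;P["cy"]=p["cy"]*K+1
    draw(big,P,bb(best.x),(255,0,255))
    v=f.x;r=Rs(v[3]);c=v[:3]
    draw(big,P,r.apply(np.array([[-39,-25,22],[39,-25,22],[39,25,22],[-39,25,22]]))+c,(0,255,0))
    draw(big,P,r.apply(np.array([[-86,-72,22],[80,-72,22],[80,72,22],[-86,72,22]]))+c,(255,255,0))
    L=[leverpt(v[4],a,o)+[0,y,0] for a in(0,84) for o in (-4,4) for y in(-14,14)]
    draw(big,P,r.apply(L)+c,(255,255,255))
    C=[coverpt(v[5],a,o)+[0,y,0] for a in(0,160) for o in (0,69) for y in(-70,70)]
    draw(big,P,r.apply(C)+c,(0,165,255))
    u=proj(P,[[563,74,60],[462,-276,30]])
    if n=="top": x0,y0=750,330
    else: x0,y0=720,330
    cv2.imwrite(f"pics/fit_{n}.png",big[y0:y0+600,x0:x0+800])
E
python3 m.py
```

```text
side [ 457.2 -276.7   -2.6]
side [ 375.2 -160.7    1.6]
side [ 552.4 -184.4   -0. ]
top [ 551.7 -187.6    4. ]
top [ 462.  -279.2   -1.6]
top [ 3.735e+02 -1.602e+02  3.000e-01]
side [ 374.3 -157.     2.2]
side [ 458.6 -273.4   -2.8]
top [ 4.614e+02 -2.770e+02 -3.000e-01]
top [ 3.726e+02 -1.574e+02  2.000e-01]
top [ 5.533e+02 -1.841e+02  1.000e-01]
side [ 551.2 -183.1    2.7]
side [ 459.9 -275.3   -5. ]
side [ 376.1 -159.1    0.7]
top [ 466.7 -278.3    1.2]
top [ 3.717e+02 -1.575e+02  2.000e-01]
top [ 550.6 -184.2    0. ]
[5.65618529e+02 7.32602332e+01 4.49659839e+01 3.86680834e-01
 1.62702184e+00 1.72812090e+00]
side socket [-4.5  3.2  2.5] 0.91
side socket [-114.8  -48.   108. ] 0.61
side lever_hinge [-0.8  0.9  1.3] 0.91
side lever_pad [-2.8 -1.6  3.7] 0.64
side cover_hinge [-1.7  3.3  1.7] 0.92
side cover_hinge [-57.7 -19.3 -98.2] 0.73
side cover_pad [2.6 1.8 0.9] 0.81
side cover_pad [  64.6 -324.  -240.2] 0.7
side station [563.8, 75.5, 1.4]
top socket [-0.1  0.2  5. ] 0.96
top lever_hinge [-4.1  2.4  0.6] 0.66
top lever_pad [-1.3  2.   0.4] 0.83
top lever_pad [   6.6 -306.8 -151.
[... 2232 characters left out ...]
17 ]
top 0.43 5324 321.80071374906083 178.3919984973704 [454.63135494 227.7067117 ]
side 0.75 416 382.8629807692308 197.20673076923077 [426.28791401 197.35556264]
side 0.72 830 431.0373493975904 225.23734939759035 [426.28791401 197.35556264]
side 0.62 2156 235.8622448979592 325.21335807050093 [426.28791401 197.35556264]
side 0.59 648 427.39506172839504 197.21296296296296 [426.28791401 197.35556264]
top 0.91 568 421.5774647887324 194.42077464788733 [454.63135494 227.7067117 ]
top 0.68 567 412.0705467372134 261.4832451499118 [454.63135494 227.7067117 ]
top 0.57 655 455.8152671755725 228.92519083969466 [454.63135494 227.7067117 ]
[ 459.87762281 -277.62324073   -2.55312759] 0.09623914592153011 6
```

View pics/fit_side.png

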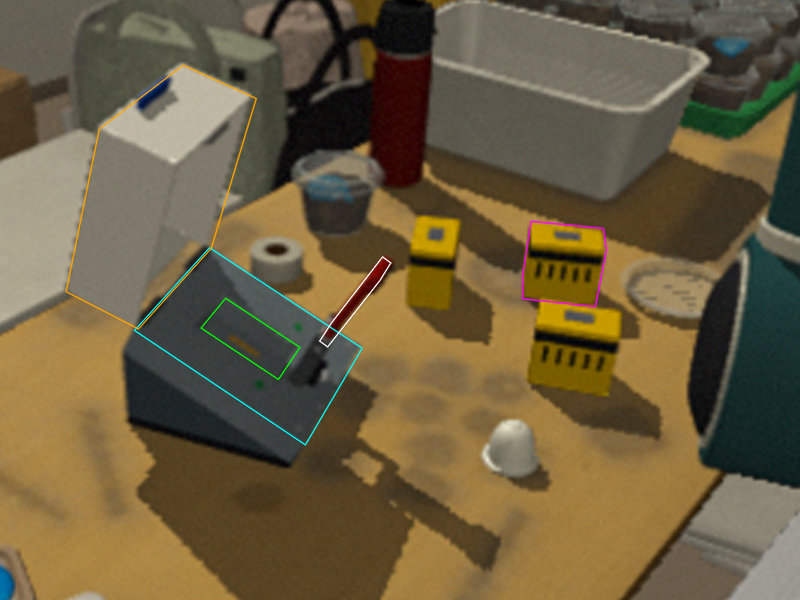

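View pics/fit_top.png

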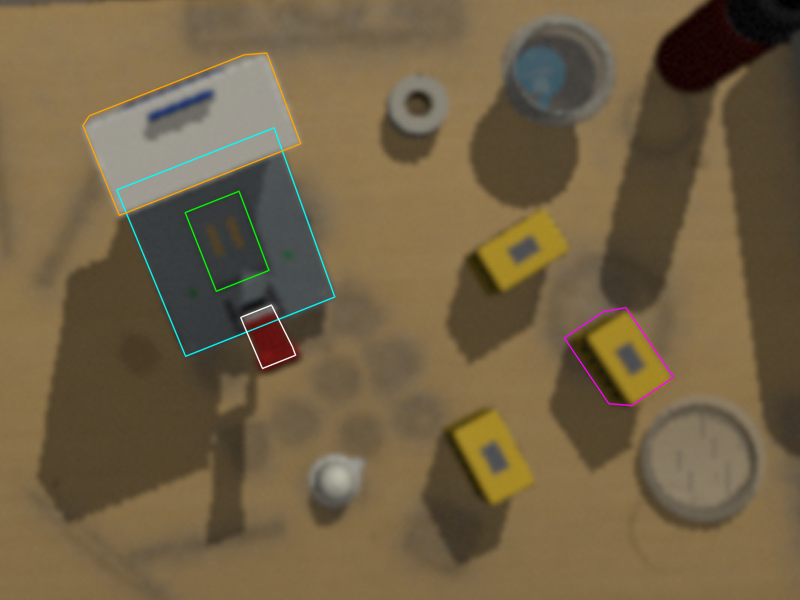

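```bash
cat > m2.py <<'E'
from h import *
import pickle,sys
obs,bat=pickle.load(open("m.pkl","rb"))
def model(v):
    r=Rs(v[3]);c=np.array(v[:3])
    q={"socket":np.zeros(3),"lever_hinge":[-54,0,72],"lever_pad":leverpt(v[4],75,6),"cover_hinge":[78,0,24],"cover_pad":coverpt(v[5],130,69)}
    return {k:r.apply(x)+c for k,x in q.items()}
v0=np.load("st.npy");m=model(v0)
O=[(t,np.array(x)) for n,t,x,s in obs if t in m and np.linalg.norm(m[t]-x)<15]
O+=[("socket",np.array(x)) for x in([563.3,72.4,46.7],[565.7,75.6,48.2])]+[("cover_hinge",np.array(x)) for x in([623.2,98.6,99.9],[622.7,98.5,96.7])]+[("lever_hinge",np.array(x)) for x in([491.5,42.1,91.5],[492.6,46,88.9])]+[("lever_pad",np.array(x)) for x in([451.2,27.1,150.1],[452,31.1,153.5])]+[("cover_pad",np.array(x)) for x in([650.4,105.9,245.7],[650.9,113.5,247.1])]
f=least_squares(lambda v:np.concatenate([model(v)[t]-x for t,x in O]),v0)
print(f.x, np.sqrt(np.diag(np.linalg.inv(f.jac.T@f.jac))*2*f.cost/(3*len(O)-6)))
m=model(f.x)
for t in m: print(t,np.round(np.mean([x-m[t] for tt,x in O if tt==t],0),1))
np.save("st2.npy",f.x)
E
cat > ov.py <<'E'
from h import *
import sys
def overlay(v,tag,K=8,bare=True):
  for n in("side","top"):
    ims=[imaging.capture(n) for _ in range(4)]; p=ims[0]
    im=np.mean([q["pixels"] for q in ims],0)
    np.save(f"avg_{n}.npy",im)
    big=cv2.resize(im.clip(0,255).astype(np.uint8),None,fx=K,fy=K,interpolation=cv2.INTER_CUBIC)
    big=cv2.convertScaleAbs(big,alpha=1.5)
    P=dict(p);h=(K-1)/2; P["fx"]*=K;P["fy"]*=K;P["cx"]=p["cx"]*K+h;P["cy"]=p["cy"]*K+h
    r=Rs(v[3]);c=v[:3]
    draw(big,P,r.apply(np.array([[-39,-25,22],[39,-25,22],[39,25,22],[-39,25,22]]))+c,(0,255,0))
    draw(big,P,r.apply(np.array([[-86,-72,22],[80,-72,22],[80,72,22],[-86,72,22]]))+c,(255,255,0))
    L=[leverpt(v[4],a,o)+[0,y,0] for a in(0,84) for o in (-4,4) for y in(-14,14)]
    draw(big,P,r.apply(L)+c,(255,255,255))
    C=[coverpt(v[5],a,o)+[0,y,0] for a in(0,160) for o in (0,69) for y in(-70,70)]
    draw(big,P,r.apply(C)+c,(0,165,255))
    u=proj(P,v[:3]+np.array([0,0,25]))[0].astype(int); x0,y0=u[0]-400,u[1]-300
    cv2.imwrite(f"pics/{tag}_{n}.png",big[y0:y0+600,x0:x0+800])
if __name__=="__main__": overlay(np.load(sys.argv[1]),sys.argv[2])
E
python3 m2.py; python3 ov.py st2.npy b
```

```text
[5.65163706e+02 7.50504149e+01 4.68231635e+01 3.94290871e-01
 1.64670715e+00 1.73435728e+00] [0.44784387 0.39565047 0.39537422 0.00468134 0.01226895 0.00699685]
socket [ 0.2 -0.7  1. ]
lever_hinge [-1.3  0.4  0.7]
lever_pad [-0.4 -0.6  0.8]
cover_hinge [ 1.2  0.9 -2.7]
cover_pad [ 0.2 -0.1  0.6]
```

View pics/b_side.png

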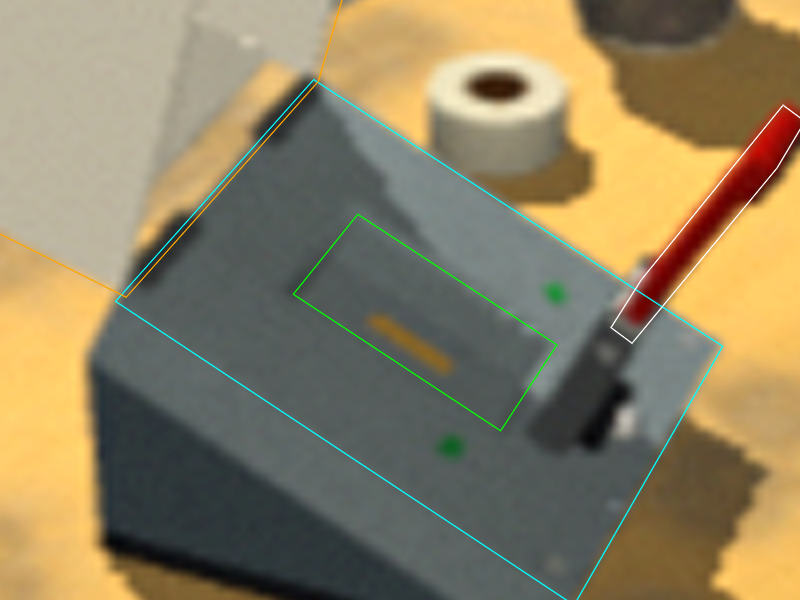

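View pics/b_top.png

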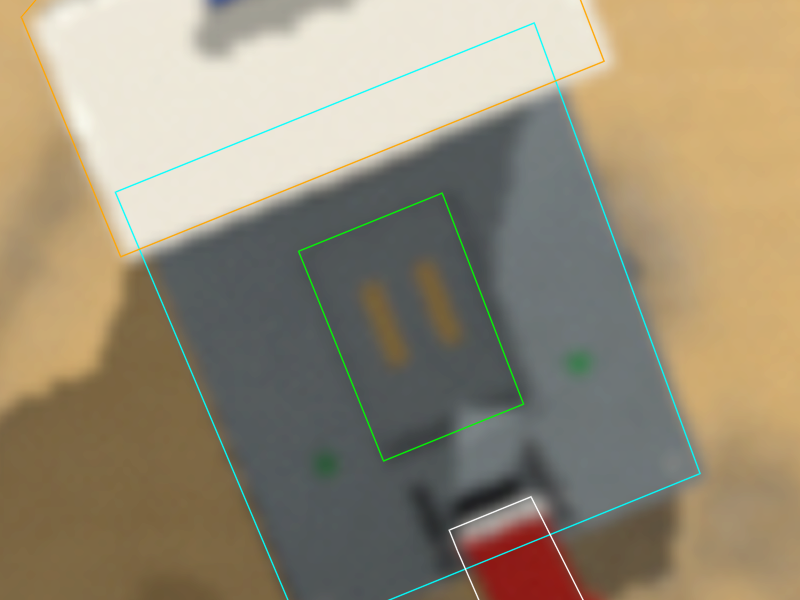

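```bash
cat > led.py <<'E'
from h import *
v=np.load("st2.npy");K=8
P={n:imaging.capture(n) for n in("side","top")}
off={}
for n,p in P.items():
    h=3.5;u=proj(dict(p,fx=p["fx"]*K,fy=p["fy"]*K,cx=p["cx"]*K+h,cy=p["cy"]*K+h),v[:3]+np.array([0,0,25]))[0].astype(int); off[n]=u-[400,300]
    im=np.load(f"avg_{n}.npy")
    print(n,"socket origin in crop",np.array(proj(dict(p,fx=p["fx"]*K,fy=p["fy"]*K,cx=p["cx"]*K+h,cy=p["cy"]*K+h),v[:3])[0])-off[n])
g={"side":[(451,447),(555,293)],"top":[(325,463),(577,362)]}
r=Rs(v[3])
for i in range(2):
    px={}
    for n in P:
        im=np.load(f"avg_{n}.npy"); c=(np.array(g[n][i])+off[n]-3.5)/K
        yy,xx=np.mgrid[0:400,0:640]; w=(im[...,1]-np.maximum(im[...,0],im[...,2])).clip(4,None)-4
        w=w*(np.hypot(xx-c[0],yy-c[1])<3.5); px[n]=np.array([(w*xx).sum(),(w*yy).sum()])/w.sum()
    f=least_squares(lambda X:np.concatenate([proj(P[n],X)[0]-px[n] for n in P]),v[:3])
    print(i,px,f.x,np.round(f.fun,2),"socket frame",r.inv().apply(f.x-v[:3]))
E
python3 led.py
```

```text
side socket origin in crop [400.63658066 363.27800009]
top socket origin in crop [402.53666589 309.09821793]
0 {'side': array([325.94242804, 237.74718398]), 'top': array([313.92491468, 207.20136519])} [514.04963663 100.83003181  54.59520789] [ 0.63  0.07 -0.44 -0.52] socket frame [-30.51044491  43.43717889  22.80275627]
1 {'side': array([338.96634093, 218.48208469]), 'top': array([345.51612903, 194.5426945 ])} [548.02837856  17.74665404  55.28548815] [ 0.64  0.06 -0.41 -0.49] socket frame [-30.71288399 -46.3242007   23.65879516]
```

```bash
cat >> h.py <<'E'
def bq(yaw): # tool down, tool x along yaw
    x=np.array([np.cos(yaw),np.sin(yaw),0]);z=np.array([0,0,-1.]);return R.from_matrix(np.stack([x,np.cross(z,x),z],1)).as_quat()
def sq(yaw,flip=False,tilt=0): # tool into socket: z_t=-z_s, x_t=±x_s ; tilt: extra rotation about socket y (rad)
    r=Rs(yaw)*R.from_euler('y',tilt); m=r.as_matrix(); x=m[:,0]*(-1 if flip else 1); z=-m[:,2]
    return R.from_matrix(np.stack([x,np.cross(z,x),z],1)).as_quat()
E
python3 - <<'E'
from h import *
v=np.load("st2.npy");r=Rs(v[3]);v[:3]+=r.apply([0,-1.4,.4]);np.save("st3.npy",v);print(v)
b=np.array([460.5,-277.]);yaw=np.load("bat.npy")[2]+np.pi
print(yaw)
for f in(0,np.pi): print(f,robot.inverse_kinematics([*b,47],bq(yaw+f)),robot.inverse_kinematics([*b,180],bq(yaw+f)))
for f in(False,True):
  for h in(47,110,160): print(f,h,robot.inverse_kinematics(r.apply([0,0,h])+v[:3],sq(v[3],f)))
# presses
for f in(False,True):
  for t in (0,.44):
    print('press',f,t,robot.inverse_kinematics(r.apply([-52,0,120])+v[:3],sq(v[3],f,t)),robot.inverse_kinematics(r.apply([21,0,100])+v[:3],sq(v[3],f,t)))
print(robot.sense()["time_s"])
E
```

```text
[5.65545445e+02 7.36928978e+01 4.71856866e+01 3.94290871e-01
 1.64670715e+00 1.73435728e+00]
0.5884650680260073
0 [-5.87888022e-01  2.22564960e-01  2.07076541e+00 -4.44089210e-16
  8.48262285e-01  3.94443237e-01] [-5.87888022e-01  6.03230731e-02  1.97353612e+00 -4.44089210e-16
  1.10773346e+00  3.94443237e-01]
3.141592653589793 None None
False 47 [-0.0291424  -0.00946457  2.30425952  0.38891467  0.47569782  0.83366181]
False 110 [-0.05691702 -0.15338954  2.30745358  0.3249559   0.61530714  0.88853526]
False 160 [-0.08153134 -0.25783648  2.29685757  0.2940702   0.73137271  0.91217521]
True 47 [-0.0291424  -0.00946457  2.30425952  0.38891467  0.47569782 -2.30793084]
True 110 [-0.05691702 -0.15338954  2.30745358  0.3249559   0.61530714 -2.25305739]
True 160 [-0.08153134 -0.25783648  2.29685757  0.2940702   0.73137271 -2.22941744]
press False 0 [-0.12144066 -0.24187262  2.40448291  0.36400229  0.62541074  0.79660235] [-0.03247303 -0.10636079  2.26744872  0.31393062  0.60224539  0.91847243]
press False 0.44 [ 2.44787255e-02 -4.70308733e-03  2.13380146e+00 -1.55965355e-03
  1.01591456e+00  1.20180814e+00] [ 7.37174497e-02  1.16027779e-01  1.97970720e+00 -1.33287220e-03
  1.04933890e+00  1.25088888e+00]
press True 0 [-0.12144066 -0.24187262  2.40448291  0.36400229  0.62541074 -2.3449903 ] [-0.03247303 -0.10636079  2.26744872  0.31393062  0.60224539 -2.22312022]
press True 0.44 [ 2.44787255e-02 -4.70308733e-03  2.13380146e+00 -1.55965355e-03
  1.01591456e+00 -1.93978451e+00] [ 7.37174497e-02  1.16027779e-01  1.97970720e+00 -1.33287220e-03
  1.04933890e+00 -1.89070377e+00]
4.4
```

```bash
cat > g.py <<'E'
from h import *
b=np.array([460.5,-277.]);yaw=np.load("bat.npy")[2]+np.pi
robot.reach([*b,150],bq(yaw))
robot.move_linear([*b,48],speed=120)
s=robot.sense();print(s["tcp_pos"],s["wrist_force"])
robot.grasp();s=robot.sense();print(s["opening"],s["wrist_force"],s["time_s"])
robot.move_linear([*b,230],speed=150)
s=robot.sense();print(s["tcp_pos"],s["opening"],s["wrist_force"],s["time_s"])
for n in("side","top"):
    cv2.imwrite(f"pics/g_{n}.png",imaging.capture(n)["pixels"])
E
python3 g.py
```

```text
[ 461.1303313  -277.53557319   48.72833376] [-0.2166527   0.17852395  0.92865299]
43.295579611282776 [-0.44338345  0.46170232  5.69566657] 7.3
[ 459.77753906 -276.51064871  228.57503683] 43.301973830792804 [-0.35914787  0.14426152 -3.36977755] 8.6667
```

View pics/g_side.png

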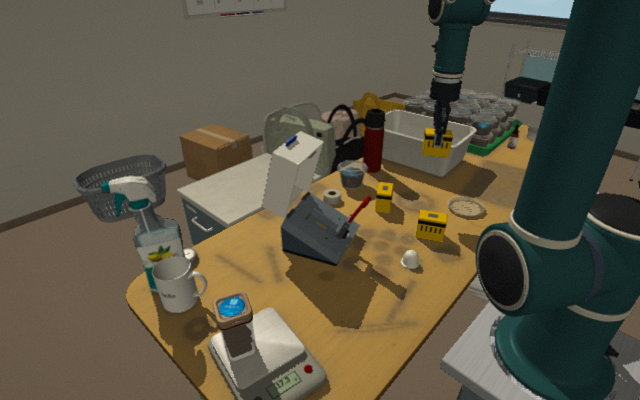

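The pack is in the jaws, at side px (437,145). The opening reads 43.3 mm. Next I'll move it to just above the pocket.

```bash
cat > c.py <<'E'
from h import *
v=np.load("st3.npy");r=Rs(v[3]);c=v[:3]
robot.reach(r.apply([0,-130,150])+c,sq(v[3]))
robot.move_linear(r.apply([0,0,110])+c,speed=150)
robot.wait(.2)
s=robot.sense();T=R.from_quat(s["tool_rot"])
print("tcp in socket",r.inv().apply(s["tcp_pos"]-c),(r.inv()*T).as_euler('zyx',degrees=True),s["opening"],s["time_s"])
for n in("side","top"):
    o=[];
    for k in range(4):
        p=imaging.capture(n)
        for t in("battery","socket"):
            for d in models.place_of(p,t)[:3]:
                q=r.inv().apply(np.array(d["xyz"])-c)
                if np.abs(q).max()<100: print(n,t,np.round(q,1),round(d["score"],2))
    K=8;h=3.5
    big=cv2.convertScaleAbs(cv2.resize(p["pixels"],None,fx=K,fy=K,interpolation=cv2.INTER_CUBIC),alpha=1.5)
    P=dict(p); P["fx"]*=K;P["fy"]*=K;P["cx"]=p["cx"]*K+h;P["cy"]=p["cy"]*K+h
    draw(big,P,r.apply(np.array([[-39,-25,22],[39,-25,22],[39,25,22],[-39,25,22]]))+c,(0,255,0))
    draw(big,P,r.apply(box([-86,-72,22],[80,72,22]))+c,(255,255,0))
    qq=r.inv().apply(s["tcp_pos"]-c)-[0,0,48]
    draw(big,P,r.apply(box([-36,-22,0],[36,22,0])+qq)+c,(255,0,255))
    draw(big,P,r.apply(box([-36,-22,66],[36,22,66])+qq)+c,(255,0,255))
    u=proj(P,c+r.apply([0,0,60]))[0].astype(int);x0,y0=u[0]-400,u[1]-300
    cv2.imwrite(f"pics/c_{n}.png",big[y0:y0+600,x0:x0+800])
E
python3 c.py
```

```text
tcp in socket [  0.32458312  -0.82871086 110.24521741] [5.13883268e-02 2.83347073e-02 1.79957054e+02] 43.07726427288939 10.95
side battery [-0.5  0.6 62. ] 0.78
side socket [-1.3  4.4  2.4] 0.78
side battery [-3.7  1.  60.6] 0.84
side socket [-0.5  3.8  3.7] 0.81
side battery [-0.9  2.5 60.5] 0.96
side socket [-5.1  3.2  4.2] 0.65
side battery [-2.2 -0.9 59.5] 0.85
side socket [-4.1  2.8  4.2] 0.59
top battery [ 1.7 -4.4 58.7] 0.95
top socket [ 1.6  2.7 -1.6] 0.73
top battery [-3.7 -4.3 63. ] 0.87
top socket [-0.3  0.8 -0.5] 0.76
top battery [ 1.  -5.5 60.6] 0.74
top socket [2.5 2.4 1.1] 0.72
top battery [ 1.4 -3.5 61.1] 0.97
top socket [2.4 0.6 0. ] 0.85
```

View pics/c_side.png

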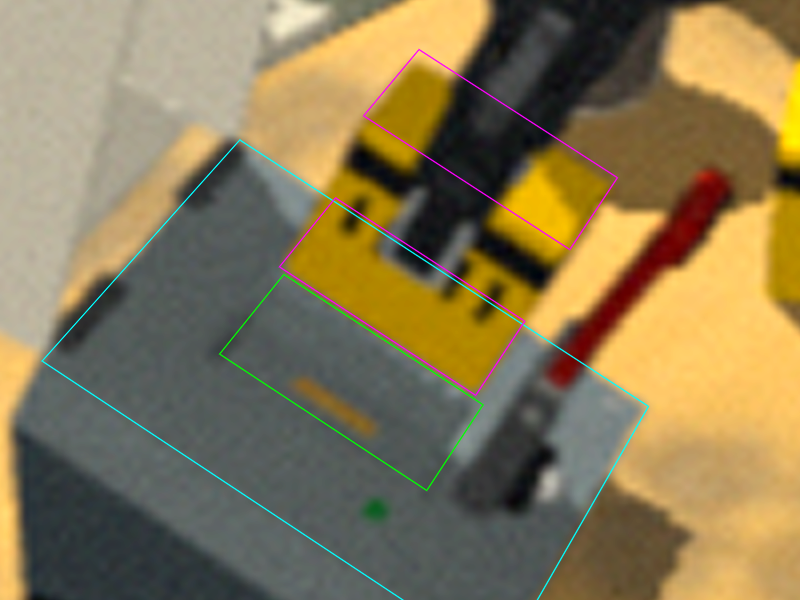

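View pics/c_top.png

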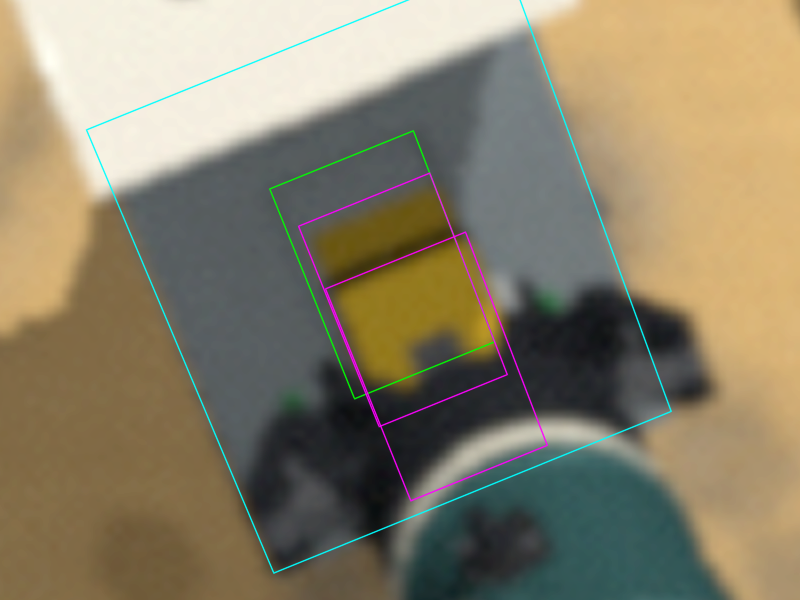

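```bash
cat > i.py <<'E'
from h import *
v=np.load("st3.npy");r=Rs(v[3]);c=v[:3]
X,Y=.5,2.8
robot.move_linear(r.apply([X,Y,84])+c,speed=100)
for z in range(80,44,-3):
    robot.move_linear(r.apply([X,Y,z])+c,speed=40)
    s=robot.sense();F=r.inv().apply(s["wrist_force"]);q=r.inv().apply(s["tcp_pos"]-c)
    print(z,np.round(q,1),np.round(F,1),np.round(r.inv().apply(s["moment"]),2),round(s["time_s"],2))
    if F[2]>12 or np.hypot(F[0],F[1])>15: break
E
python3 i.py
```

```text
80 [ 0.7  2.7 80.2] [-0.2 -0.3 -3. ] [-0.01  0.4   0.03] 12.81
77 [ 0.4  2.8 77. ] [-1.5 -0.3 -3.7] [-0.    0.37  0.03] 13.06
74 [ 0.3  2.9 73.8] [-2.1  0.6 -3. ] [-0.04  0.43 -0.01] 13.31
71 [ 0.2  2.9 70.8] [-1.4 -0.8 -2.8] [ 0.02  0.4  -0.01] 13.56
68 [ 0.3  2.9 67.8] [-1.5 -0.2 -1.6] [-0.02  0.36  0.  ] 13.81
65 [ 0.3  2.9 64.8] [-1.2  0.7 -2.4] [-0.02  0.37 -0.02] 14.06
62 [ 0.3  2.9 61.8] [-1.3  1.3 -2.6] [ 0.07  0.44 -0.03] 14.31
59 [ 0.3  2.9 58.8] [-1.5  0.2 -2.8] [0.   0.38 0.03] 14.56
56 [ 0.3  2.9 55.8] [-1.1 -0.3 -2.6] [-0.02  0.4  -0.02] 14.81
53 [ 0.3  2.9 52.8] [-1.2  1.2 -3.4] [-0.    0.46 -0.01] 15.06
50 [ 0.5  2.8 49.9] [-1.4 -0.2 -2.5] [-0.05  0.36 -0.04] 15.31
47 [ 0.9  2.9 49.2] [-10.9   2.6  31.9] [0.4  1.76 0.06] 15.56
```

It reached the floor with no side contact. I'll ease off and release.

```bash
cat > k.py <<'E'
from h import *
v=np.load("st3.npy");r=Rs(v[3]);c=v[:3]
X,Y=.5,2.8
robot.move_linear(r.apply([X,Y,48.7])+c,speed=40)
print(r.inv().apply(robot.sense()["wrist_force"]))
robot.ungrasp()
robot.move_linear(r.apply([X,Y,130])+c,speed=150)
robot.move_linear(r.apply([X,Y-130,160])+c,speed=250)
v[:3]+=r.apply([0,2,0]);np.save("st4.npy",v);c=v[:3]
s=robot.sense();print(s["opening"],s["time_s"])
for n in("side","top"):
    for k in range(3):
        p=imaging.capture(n)
        for t in("battery","socket","lever_pad","lever_hinge","cover_pad"):
            for d in models.place_of(p,t)[:3]:
                q=r.inv().apply(np.array(d["xyz"])-c)
                if np.abs(q).max()<220: print(n,t,np.round(q,1),round(d["score"],2))
    K=5;h=2
    big=cv2.convertScaleAbs(cv2.resize(p["pixels"],None,fx=K,fy=K,interpolation=cv2.INTER_CUBIC),alpha=1.5)
    P=dict(p); P["fx"]*=K;P["fy"]*=K;P["cx"]=p["cx"]*K+h;P["cy"]=p["cy"]*K+h
    draw(big,P,r.apply(box([-86,-72,22],[80,72,22]))+c,(255,255,0))
    draw(big,P,r.apply(box([-36,-22,22],[36,22,66]))+c,(255,0,255))
    L=[leverpt(v[4],a,o)+[0,y,0] for a in(0,84) for o in (-4,4) for y in(-14,14)]
    draw(big,P,r.apply(L)+c,(255,255,255))
    u=proj(P,c+r.apply([0,0,60]))[0].astype(int);x0,y0=u[0]-400,u[1]-300
    cv2.imwrite(f"pics/k_{n}.png",big[y0:y0+600,x0:x0+800])
E
python3 k.py
```

```text
[-2.74666822 -0.01986597 10.31881123]
85.13460580675444 17.675
side battery [-3.   1.3 -2.6] 0.72
side socket [-3.8  0.3  3.9] 0.94
side socket [167.1  -4.4 142.2] 0.54
side lever_pad [-67.3  -5.1 151.5] 0.56
side lever_hinge [-56.   -3.   74.6] 0.7
side cover_pad [167.   -3.6 141.8] 0.89
side cover_pad [  20.4 -209.   -62.8] 0.5
side battery [ 0.2  0.  -3.4] 0.96
side socket [-4.5  0.   3.6] 0.64
side lever_pad [-68.3  -0.9 146. ] 0.54
side lever_hinge [-53.5  -0.7  74.7] 0.59
side cover_pad [168.2  -1.3 144.6] 0.85
side battery [-0.8  3.7 -1.8] 0.87
side socket [-2.2 -2.6  4.8] 0.94
side lever_pad [-68.3  -0.8 147.9] 0.67
side lever_hinge [-52.7  -0.6  76. ] 0.81
side cover_pad [166.7  -3.7 142.4] 0.71
top battery [ 0.8 -6.   1.1] 0.57
top socket [ 2.4  0.4 -1.4] 0.71
top lever_pad [-66.   -2.3 146.3] 0.53
top lever_hinge [-55.9   3.   73.9] 0.84
top cover_pad [168.2   3.4 136.2] 0.87
top battery [ 1.5 -4.6  0.1] 0.9
top socket [ 3.9 -0.1  0.2] 0.96
top lever_pad [-66.6  -1.4 145.7] 0.53
top lever_pad [-20.2   1.1 -44.5] 0.16
top lever_hinge [-54.8   2.8  71.6] 0.87
top cover_pad [1.717e+02 1.000e-01 1.426e+02] 0.72
top battery [ 1.3 -2.6  2.7] 0.73
top socket [ 0.7 -0.9 -0.5] 0.83
top lever_pad [-62.4  -1.1 146.3] 0.63
top lever_hinge [-55.7   2.2  73.7] 0.89
top lever_hinge [ 1.1 -1.6 -1.3] 0.6
top cover_pad [167.8   1.3 139.5] 0.75
```

View pics/k_side.png

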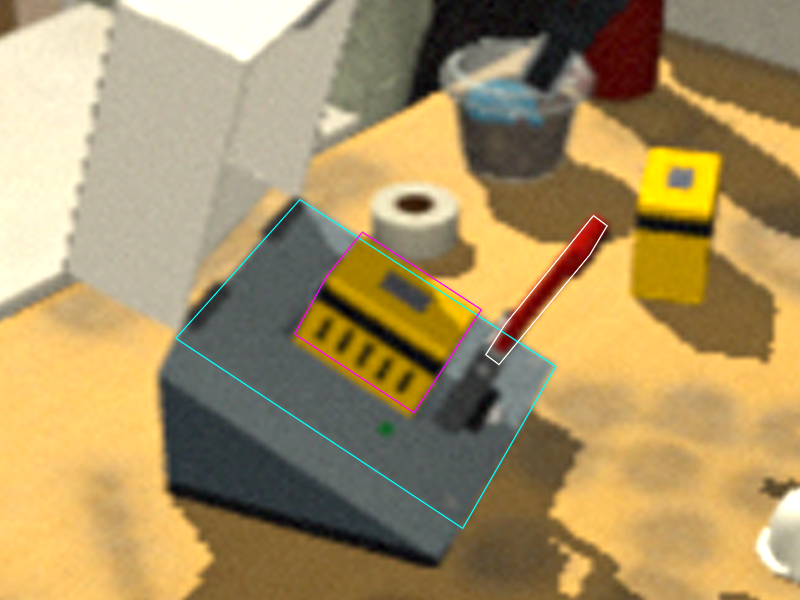

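View pics/k_top.png

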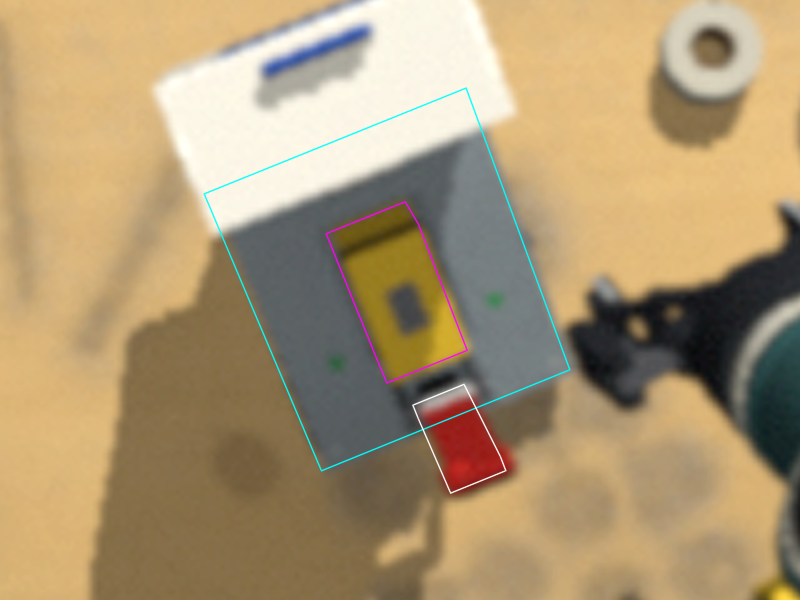

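The pack sits home in the overlays from both cameras (side px 370,320; top px 405,300). Now the lever.

```bash
cat > l.py <<'E'
from h import *
import sys
v=np.load("st4.npy");r=Rs(v[3]);c=v[:3]
def tcp(th,a,o): return leverpt(th,a,o)+[-11,0,19]
ths=list(np.arange(1.7,-.01,-.17))
A=62
W=[r.apply(tcp(t,A,5))+c for t in ths]
pre=[r.apply([-95,-130,155])+c, r.apply([-95,0,155])+c]
q=sq(v[3])
for w in pre+W:
    j=robot.inverse_kinematics(w,q); print(np.round(w),None if j is None else np.round(j,2))
if len(sys.argv)<2: sys.exit()
robot.grasp()
for w in pre: robot.move_linear(w,speed=250)
print(robot.sense()["opening"],robot.sense()["time_s"])
for t,w in zip(ths,W):
    robot.move_linear(w,speed=100)
    s=robot.sense();F=r.inv().apply(s["wrist_force"]);print(round(t,2),np.round(r.inv().apply(s["tcp_pos"]-c)-tcp(t,A,5),1),np.round(F,1),round(s["time_s"],2))
    if np.linalg.norm(F)>25: break
E
python3 l.py
```

```text
[ 475. -103.  148.] [-0.49 -0.19  2.33  0.49  0.77  0.37]
[425.  17. 148.] [-0.2  -0.39  2.48  0.37  0.72  0.74]
[440.  24. 152.] [-0.17 -0.36  2.45  0.36  0.71  0.77]
[449.  27. 157.] [-0.16 -0.34  2.43  0.35  0.71  0.79]
[458.  31. 162.] [-0.14 -0.33  2.41  0.34  0.71  0.81]
[467.  35. 164.] [-0.13 -0.31  2.39  0.33  0.7   0.83]
[477.  39. 164.] [-0.11 -0.28  2.37  0.33  0.69  0.85]
[487.  43. 163.] [-0.1  -0.26  2.36  0.32  0.68  0.86]
[496.  47. 160.] [-0.09 -0.23  2.34  0.32  0.66  0.87]
[505.  51. 155.] [-0.07 -0.21  2.33  0.32  0.65  0.88]
[512.  54. 149.] [-0.06 -0.18  2.32  0.32  0.63  0.88]
[519.  57. 142.] [-0.06 -0.15  2.32  0.33  0.6   0.88]
[525.  59. 133.] [-0.05 -0.13  2.32  0.34  0.58  0.88]
```

```bash
python3 l.py go | tail -13
python3 - <<'E'
from h import *
v=np.load("st4.npy");r=Rs(v[3]);c=v[:3]
for n in("side","top"):
    p=imaging.capture(n)
    for d in models.place_of(p,"lever_pad")[:2]: print(n,r.inv().apply(np.array(d["xyz"])-c),d["score"])
    big=cv2.convertScaleAbs(cv2.resize(p["pixels"],None,fx=5,fy=5,interpolation=cv2.INTER_CUBIC),alpha=1.4)
    u=(proj(p,c+r.apply([0,0,60]))[0]*5).astype(int);x0,y0=u[0]-400,u[1]-300
    cv2.imwrite(f"pics/l_{n}.png",big[y0:y0+600,x0:x0+800])
E
```

```text
[525.  59. 133.] [-0.05 -0.13  2.32  0.34  0.58  0.88]
0.04987194657860656 21.4417
1.7 [ 0.8 -1.   0.1] [-0.  -0.   0.3] 21.77
1.53 [ 0.3 -0.5  0.1] [-0.6  0.4  0.3] 22.02
1.36 [ 0.4 -0.1  0.1] [-1.   0.9 -0. ] 22.28
1.19 [ 0.5 -0.1  0.1] [-0.2  0.4  0.5] 22.54
1.02 [ 0.2  0.  -0. ] [-0.   0.1  0.3] 22.8
0.85 [ 0.   0.  -0.1] [0.7 1.  0.8] 23.06
0.68 [-0.   0.1 -0. ] [-0.2 -0.4  0.6] 23.32
0.51 [-0.2  0.1 -0.1] [-0.3 -1.1  0.2] 23.57
0.34 [-0.3  0.2 -0.1] [-0.6  0.9 -1. ] 23.83
0.17 [-0.4  0.2 -0.2] [ 0.2 -0.6 -0.6] 24.09
0.0 [ 0.3 -0.1  0.1] [0.2 0.1 0.2] 24.35
side [18.74160228  1.16144888 81.53275417] 0.8
side [   1.06004631 -325.81112732  -49.90984542] 0.61
top [74.84628567 -0.67641221 17.08349686] 0.55
```

View pics/l_side.png

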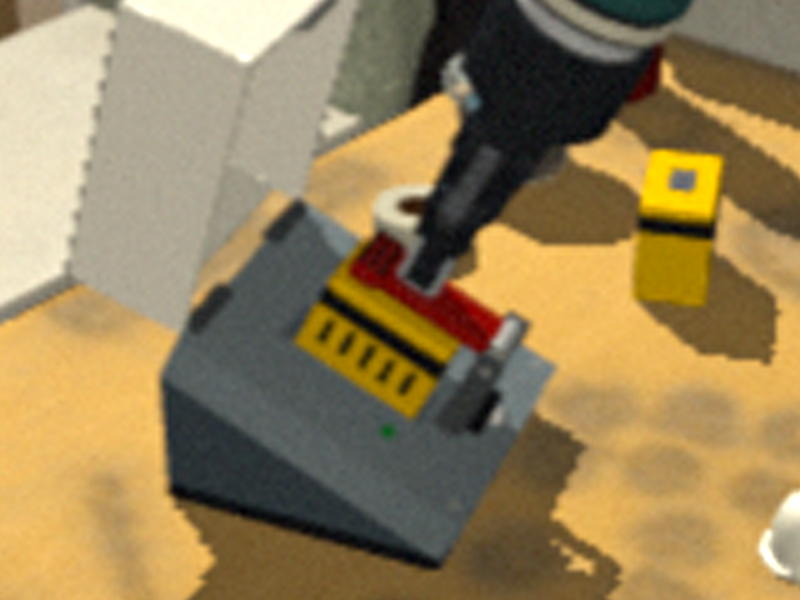

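The lever is almost flat, at side px (430,290). I'll press it to its stop.

```bash
cat > l2.py <<'E'
from h import *
v=np.load("st4.npy");r=Rs(v[3]);c=v[:3]
x0=-3
for z in np.arange(95,84,-1.5):
    robot.move_linear(r.apply([x0,0,z])+c,speed=30)
    s=robot.sense();F=r.inv().apply(s["wrist_force"]);print(z,np.round(r.inv().apply(s["tcp_pos"]-c),1),np.round(F,1),round(s["time_s"],2))
    if F[2]>12: break
robot.wait(.2)
s=robot.sense();print(np.round(r.inv().apply(s["wrist_force"]),1))
robot.move_linear(r.apply([x0,0,130])+c,speed=200)
robot.move_linear(r.apply([x0-20,-150,160])+c,speed=300)
print(robot.sense()["time_s"])
for n in("side","top"):
  for k in range(3):
    p=imaging.capture(n)
    for t in("lever_pad","cover_pad","battery","cover_hinge"):
      for d in models.place_of(p,t)[:2]:
        q=r.inv().apply(np.array(d["xyz"])-c)
        if np.abs(q).max()<220: print(n,t,np.round(q,1),round(d["score"],2))
  big=cv2.convertScaleAbs(cv2.resize(p["pixels"],None,fx=5,fy=5,interpolation=cv2.INTER_CUBIC),alpha=1.4)
  P=dict(p);K=5;P["fx"]*=K;P["fy"]*=K;P["cx"]=p["cx"]*K+2;P["cy"]=p["cy"]*K+2
  L=[leverpt(0,a,o)+[0,y,0] for a in(0,84) for o in (-4,4) for y in(-14,14)]
  draw(big,P,r.apply(L)+c,(255,255,255))
  u=(proj(p,c+r.apply([0,0,60]))[0]*5).astype(int);a,b=u[0]-400,u[1]-300
  cv2.imwrite(f"pics/l2_{n}.png",big[b:b+600,a:a+800])
E
python3 l2.py
```

```text
95.0 [-2.9 -0.  95.9] [-3.1  0.8 11.4] 24.8
93.5 [-2.9 -0.  95.5] [-8.9  1.1 29.7] 25.05
[-8.6  0.6 29.6]
26.25
side lever_pad [22.7  0.3 80.2] 0.73
side lever_pad [  21.5 -211.3  -61.7] 0.52
side cover_pad [169.3  -2.9 144.7] 0.64
side battery [-2.4  1.   0. ] 0.73
side cover_hinge [75.4 -1.  21.4] 0.91
side cover_hinge [168.6  -3.2 144. ] 0.6
side lever_pad [20.3 -1.5 80.4] 0.77
side cover_pad [166.9  -4.2 142.9] 0.68
side battery [-0.8  1.5 -1.4] 0.77
side cover_hinge [80.3  0.5 20.8] 0.98
side lever_pad [22.2 -2.8 79.6] 0.55
side cover_pad [165.9  -5.7 143.2] 0.83
side battery [-0.3  3.2 -2.1] 0.74
side cover_hinge [80.3 -2.6 23.7] 0.95
top lever_pad [21.9 -1.4 80.6] 0.89
top cover_pad [171.2   4.5 140.6] 0.57
top battery [ 1.  -0.8  1.5] 0.6
top cover_hinge [76.  -1.8 21.2] 0.92
top lever_pad [24.1 -3.1 76.6] 0.72
top cover_pad [171.2   3.4 139.7] 0.91
top battery [ 3.3 -3.1  0.7] 0.75
top lever_pad [24.5 -2.5 78.5] 0.71
top cover_pad [169.1   3.1 139.7] 0.56
top battery [ 1.6 -2.2 -1.2] 0.62
top cover_hinge [78.  -0.2 18.6] 0.7
```

View pics/l2_side.png

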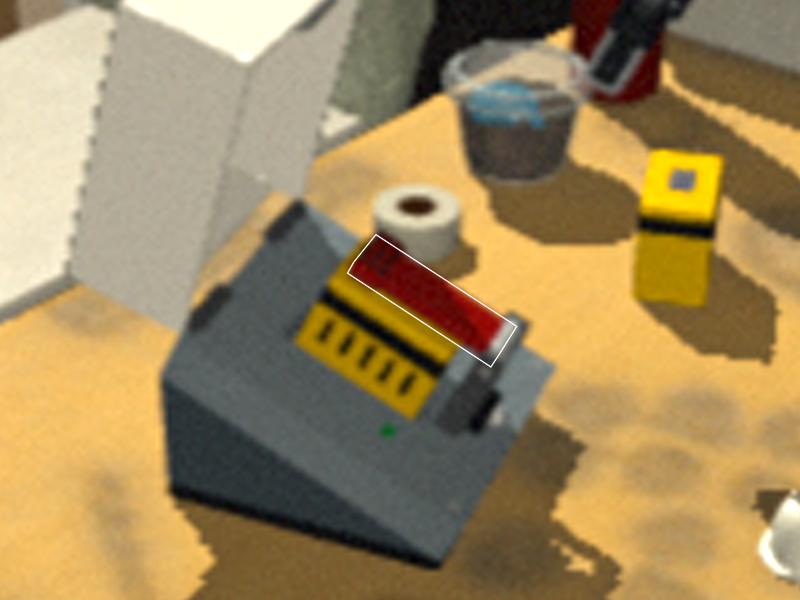

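The lever is shut: its outline matches θ=0 and it has a hard stop at 76 mm. For the cover, I'll check the arc waypoints behind it first.

```bash
cat > cv.py <<'E'
from h import *
import sys
v=np.load("st4.npy");r=Rs(v[3]);c=v[:3]
def pose(th,a,o):
    tilt=min(.436,max(th,0)); q=sq(v[3],False,tilt)
    return r.apply(coverpt(th,a,o))+c-R.from_quat(q).apply([-11,0,19]),q
if __name__=="__main__":
    ths=list(np.arange(1.74,.2,-.15))+[.2,.12]
    W=[pose(t,130,68.5) for t in ths]
    pre,q0=pose(1.78,130,95); up=pre+[0,0,140]
    s=robot.sense();home=s["tcp_pos"].copy();home[2]=380
    for w,q in [(home,s["tool_rot"]),(up,q0),(pre,q0)]+W:
        j=robot.inverse_kinematics(w,q);print(np.round(w),None if j is None else np.round(j,2))
    if len(sys.argv)<2: sys.exit()
    robot.move_linear(home,speed=300)
    robot.reach(up,q0); robot.move_linear(pre,speed=200)
    s=robot.sense();print(np.round(s["wrist_force"],1),s["time_s"])
    for t,(w,q) in zip(ths,W):
        robot.move_linear(w,frame=q,speed=120)
        s=robot.sense();F=r.inv().apply(s["wrist_force"]);print(round(t,2),np.round(s["tcp_pos"]-w,1),np.round(F,1),round(s["time_s"],2))
        if np.linalg.norm(F)>30: break
E
python3 cv.py
```

```text
[541. -97. 380.] [-0.41 -0.24  1.94  0.34  1.16  0.68]
[689. 127. 409.] [0.15 0.27 1.32 0.   1.56 1.32]
[689. 127. 269.] [0.15 0.3  1.52 0.   1.32 1.32]
[660. 115. 264.] [0.14 0.25 1.6  0.   1.3  1.31]
[640. 107. 268.] [0.13 0.21 1.64 0.   1.29 1.3 ]
[620.  98. 267.] [0.12 0.16 1.69 0.   1.28 1.29]
[600.  90. 264.] [0.11 0.13 1.74 0.   1.27 1.28]
[580.  82. 257.] [0.1  0.09 1.79 0.   1.26 1.27]
[562.  74. 248.] [0.09 0.06 1.84 0.   1.24 1.26]
[545.  67. 235.] [0.08 0.04 1.89 0.   1.21 1.25]
[531.  61. 220.] [0.07 0.02 1.94 0.   1.18 1.24]
[518.  56. 202.] [0.06 0.01 1.98 0.   1.15 1.24]
[507.  52. 184.] [ 0.04 -0.02  2.05  0.02  1.07  1.21]
[497.  47. 165.] [-0.   -0.11  2.19  0.1   0.89  1.12]
[495.  46. 159.] [-0.02 -0.13  2.22  0.13  0.84  1.08]
[491.  45. 148.] [-0.05 -0.17  2.29  0.2   0.75  1.  ]
```

```bash
python3 cv.py go | tail -14
python3 - <<'E'
from h import *
v=np.load("st4.npy");r=Rs(v[3]);c=v[:3]
for n in("side","top"):
    p=imaging.capture(n)
    for d in models.place_of(p,"cover_pad")[:2]: print(n,r.inv().apply(np.array(d["xyz"])-c),d["score"])
    big=cv2.convertScaleAbs(cv2.resize(p["pixels"],None,fx=4,fy=4,interpolation=cv2.INTER_CUBIC),alpha=1.4)
    u=(proj(p,c+r.apply([0,0,60]))[0]*4).astype(int);x0,y0=u[0]-400,u[1]-300
    cv2.imwrite(f"pics/cv_{n}.png",big[y0:y0+600,x0:x0+800])
E
```

```text
[-0.5  0.3  1.1] 30.4583
1.74 [0.8 0.1 1.9] [1.3 0.2 0.4] 30.88
1.59 [0.6 0.2 0.7] [-0.4 -0.2 -0. ] 31.21
1.44 [ 0.2  0.1 -0.1] [ 0.4  0.2 -0.4] 31.54
1.29 [ 0.1  0.  -0.2] [ 0.6 -0.2  1. ] 31.88
1.14 [ 0.1  0.  -0.2] [ 0.2 -0.5 -0.1] 32.21
0.99 [ 0.1  0.1 -0.2] [ 1.   0.5 -1. ] 32.54
0.84 [ 0.1  0.1 -0.2] [ 0.1 -0.5  0. ] 32.88
0.69 [ 0.   0.1 -0.1] [ 0.  -0.2 -0.3] 33.21
0.54 [ 0.   0.1 -0.1] [0.7 0.2 0. ] 33.54
0.39 [ 0.  -0.   0.3] [ 0.4 -0.3 -0.4] 33.88
0.24 [-0.2 -0.2  0.5] [ 0.5  0.7 -0.2] 34.21
0.2 [1.1 0.1 1.1] [-1.1  0.8 -0.2] 34.46
0.12 [-1.1 -0.  -0.7] [0.2 0.3 0.9] 34.71
side [-46.10614373  -2.78786366 102.9447314 ] 0.69
top [-47.14525102   2.01990885 100.33981691] 0.97
```

View pics/cv_side.png

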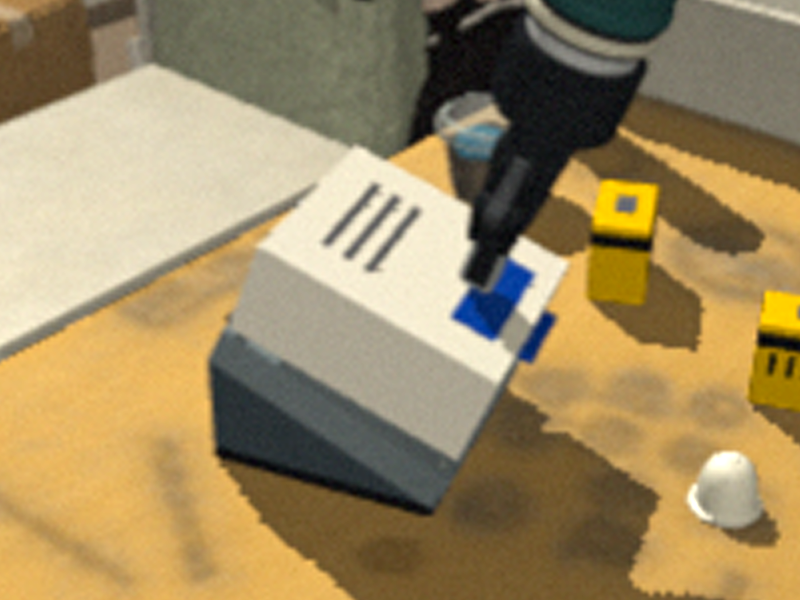

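The cover rides just above its catch, with the blue pad at side px (490,295). Now I'll press it through the catch.

```bash
cat > pr.py <<'E'
from h import *
v=np.load("st4.npy");r=Rs(v[3]);c=v[:3];q=sq(v[3])
for z in list(range(123,100,-2)):
    robot.move_linear(r.apply([-50,0,z])+c,frame=q,speed=30)
    s=robot.sense();F=r.inv().apply(s["wrist_force"]);print(z,np.round(r.inv().apply(s["tcp_pos"]-c),1),np.round(F,1),round(s["time_s"],2))
    if F[2]>22: break
robot.wait(.2)
robot.move_linear(r.apply([-50,0,150])+c,speed=200)
robot.move_linear(r.apply([-50,-100,190])+c,speed=250)
s=robot.sense();print(s["wrist_force"],s["time_s"])
for n in("side","top"):
  for k in range(3):
    p=imaging.capture(n)
    for d in models.place_of(p,"cover_pad")[:2]: print(n,np.round(r.inv().apply(np.array(d["xyz"])-c),1),round(d["score"],2))
  K=5;big=cv2.convertScaleAbs(cv2.resize(p["pixels"],None,fx=K,fy=K,interpolation=cv2.INTER_CUBIC),alpha=1.4)
  P=dict(p);P["fx"]*=K;P["fy"]*=K;P["cx"]=p["cx"]*K+2;P["cy"]=p["cy"]*K+2
  for th,col in((0,(0,255,0)),(.08,(0,0,255))): draw(big,P,r.apply([coverpt(th,a,o)+[0,y,0] for a in(0,160) for o in (0,69) for y in(-70,70)])+c,col)
  u=(proj(p,c+r.apply([0,0,60]))[0]*K).astype(int);x0,y0=u[0]-400,u[1]-300
  cv2.imwrite(f"pics/pr_{n}.png",big[y0:y0+600,x0:x0+800])
E
python3 pr.py
```

```text
123 [-50.2   0.  123.1] [-1.5 -0.6  4.4] 35.74
121 [-4.990e+01 -1.000e-01  1.209e+02] [-0.  -1.1 -0.5] 35.99
119 [-49.7  -0.  118.8] [ 0.3 -1.1 -0. ] 36.24
117 [-5.000e+01  1.000e-01  1.167e+02] [-0.5  0.6  0. ] 36.49
115 [-5.010e+01  1.000e-01  1.148e+02] [0.2 0.1 0.4] 36.74
113 [-4.98e+01 -1.00e-01  1.13e+02] [ 0.3 -0.2  0.4] 36.99
111 [-4.980e+01 -1.000e-01  1.126e+02] [-8.7  1.7 29.4] 37.24
[-0.89021031 -0.52768624 -0.79051303] 38.3667
side [-53.1  -3.8  95.9] 0.6
side [-51.7  -4.   95.5] 0.68
side [-54.1  -2.4  95.9] 0.65
top [-52.    2.9  95.4] 0.97
top [-50.7   1.1  93.5] 0.74
top [ 0.  -3.7  0.1] 0.48
top [76.5  0.4 20.1] 0.7
top [-49.4   1.1  91.7] 0.64
```

View pics/pr_side.png

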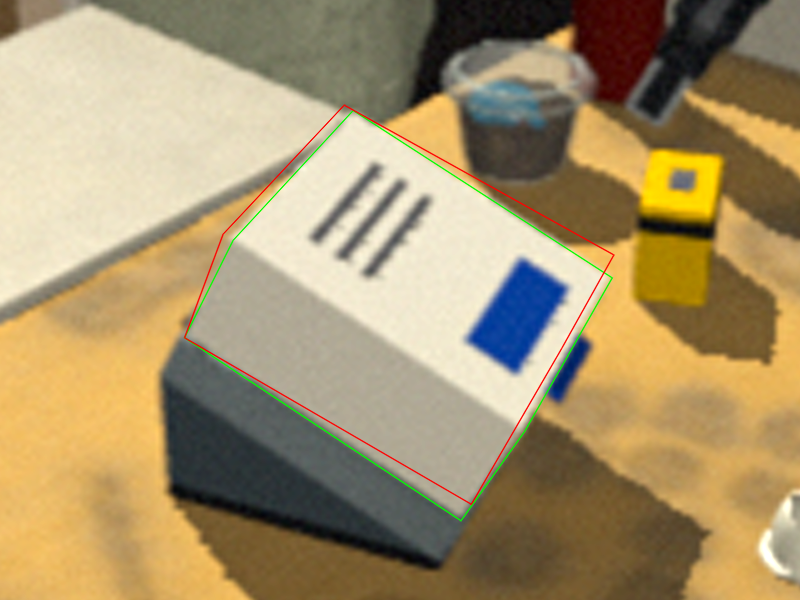

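View pics/pr_top.png

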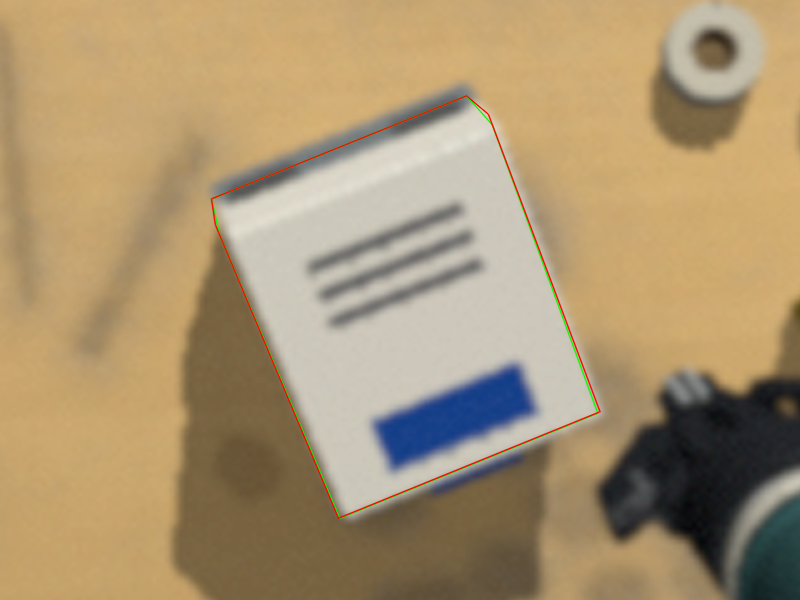

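```bash
python3 -c "
from plant import robot
print(robot.finish_job(), robot.sense()['time_s'])"
```

```text
the job is handed in; nothing more can be done
the job is handed in; nothing more can be done
```

The job is done and handed in at about 38.5 s of the 58 s limit; no verdict was reported, so this rests on my own checks.

- **Battery:** I took the rightmost yellow pack, gripped it across the 44 mm side and set it into the pocket. It reached the floor at about 32 N with no side contact on the way. In pictures from both cameras afterwards it lay on the outline of a seated pack.
- **Lever:** I swung it down along its arc and pressed to a hard stop (about 30 N, lever top near 76 mm). It matched the outline for an angle of 0 in the side picture.
- **Cover:** I swung it over and pressed it at the blue pad. It stopped at pad height of about 93.6 mm (93 is shut, about 103 is resting on the catch) with 29 N on it, well past the 4 to 9 N the catch needs. I did not see a distinct snap in the force readings, because I sampled only between steps. The side picture matches the shut outline, not the resting-on-catch one. The top picture could not tell the two apart.
- **Disagreements:** The two cameras differed by about 3 to 6 mm sideways, for example on the battery and the cover pad. I allowed for this by comparing pack and pocket within the same picture.
- **At hand-in:** The gripper was clear of everything and the wrist force was about zero. The label roll and cup looked undisturbed. I did not re-check the canister, but the arm never went near it.

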